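# Click the tyre inflator's dial to three dots and press start

## Task

Turn the inflator's big knurled dial clockwise with a fingertip until it clicks in at the three-dot setting, without running on to four dots. Then press the start button right down and let go. Do not press the button before the dial is set, and leave the tin, tire lever, gauge and scraper where they are.

Things in the scene. Friction and masses are not known exactly. Their poses are not given: they have to be found in the camera images.
- console: Fixed grey tyre-inflator box, 180 (its x) x 260 (its y) x 55 mm high, on a clear acrylic shelf whose top is 75 mm above the work surface. Origin at the centre of its underside; -x side roughly towards the robot, z up; turned about z by up to 0.5 rad either way. On its top the dial lies flat towards +y, the start button towards -y.
- dial_centre (a point): Point fixed to the console on the dial's vertical axis, at the height of the dial's flat level top face (console frame x -12, y 35, z 74 mm). The dial is an aluminium disc 110 mm across (too wide to pinch), 14 mm thick, with a knurled rim and a knurled top ring from 38 to 52 mm radius; friction coefficient about 1, varying by 20 percent.
- dial_pointer (a point): Point on the dial's top, 50 mm from the axis, at the outer part of the dark pointer line (44 x 6 mm) inlaid in the dial; turns with it. Measured anticlockwise from above from the console's +x about the axis, the pointer stands at 0.9 rad at one dot, 0.3 at two dots, -0.3 at three, -0.9 at four. The dial floats on a spring: it begins to sink at 1 to 2 N and bottoms 4 mm down at about 9 N.
- three_dots (a point): Fixed point on the console top, the middle of the row of three dots, 72.5 mm from the dial's axis. The settings are radial rows of 1, 2, 3 and 4 small white dots (7 mm across) just outside the dial's rim on the console's far (+x) side, clockwise in that order; the pointer aims at one row. A fingertip pressed on the dial's top near the rim with 4 to 9 N and led round the axis takes the dial along.
- dial (a joint): Dial angle in rad, growing clockwise from above: 0 at one dot, 0.6 two dots, 1.2 three, 1.8 four; stops at -0.1 and 1.9. Starts at one or two dots, rarely perched between these two. Between settings a detent resists with up to about 0.1 N m (2.5 N sideways at 40 mm from the axis); let go past about half way, it pulls on into the next setting, and comes to rest within 0.04 rad of it.
- start (a joint): Travel of the start button in m: 0 up, 0.006 fully down. It springs back by itself; fully down takes 5 N.
- start_top (a point): Centre of the top of the round black start button, 28 mm across, in a low steel housing on the console top, 120 mm from the dial's axis on the console's -y side. It is pressed straight down.
- tin: Round white plastic tin with a clip-on lid, 94 mm across and 60 mm high, loose, beside the console's +y end; origin at the centre of its underside. Not to be moved.
- tire_lever: Yellow plastic tire lever, 125 x 16 x 7 mm, loose, lying in front of the console (robot side); origin at its underside, long axis x. Not to be moved.
- gauge: Black round pressure gauge lying face up, 60 mm across, 24 mm high, with a brass stem to its -x, loose, beside the console's -y end; origin at the centre of its underside. Not to be moved.
- scraper: Steel scraper, 170 mm long (its x), 50 mm wide, 16 mm high, loose, lying beyond the console; origin on its underside near the middle. Not to be moved.

How it is judged:
By the outcome, as a careful person would: the job done as asked, in the order asked, and still so for the second after the job is handed in, with the robot touching nothing.
It also fails if it takes over 51 s, if anything falls off the work surface, if the arm or the gripper's body presses on something with over 40 N, if the wrist force passes 120 N, or if a joint passes its speed limit or range.

## Robot

A 7-joint arm with a two-finger parallel gripper is mounted at the origin on the work surface. World frame = base frame: x ahead of the robot, y to its left, z up, the work surface at z = 0. Lengths are in m, angles in degrees, forces in N, time in s.
With the tool pointing down it reaches from about 0.4 to 0.85 m from the base axis. Payload 6.9 kg.
Tool frame: the origin (TCP) lies on the centre line of the jaws, within the pads' length; the fingertips stand 17 mm ahead of it and the grasp point (between the pads) lies 2 mm behind it (bot.tip_extent is the distance from the TCP to the fingertips, in m); y points along the fingers, x is the direction in which the jaws open and shut, and the axes are right-handed (so a half turn about y gives the same grasp; the last joint's range is limited). The gripper opens to 85 mm and grips with 20 to 120 N. Pads are 22 mm wide; open, the fingers measure 114 mm over their backs; the gripper's body (76 mm by 85 mm) begins 54 mm behind the grasp point. The pads swing forward as they close: fully open they stand 13 mm farther back than shut.
Start: joints at [72.221, 29.078, -13.613, 85.955, 7.202, 65.827, -8.869], TCP at [0.252, -0.572, 0.22] pointing down, gripper open.
Joint ranges: [-176.47, 176.47], [-13.61, 117.27], [-81.72, 77.17], [0.22, 143.17], [-87.28, 267.28], [10, 112.55], [-165.47, 165.47]. Speed limits (degrees/s): [136.94, 136.94, 180, 180, 180, 180, 180].

## Interface

Orientations are given as [roll, pitch, yaw] about the fixed x, y, z axes, in that order (R = Rz(yaw) Ry(pitch) Rx(roll)).
In Python, from cell import bot gives the robot as it stands.
- The arm moves only by the tool move_arm, never from a script. Its argument "targets" is a list of rows, each an object of numbers: "x", "y", "z": the shift along the world's x, y, z in mm; "yaw": the turn about the world's z in rad. A call has 1 to 8 rows; each row shifts and turns the pose as measured when the row begins; what a row does not reach is not made up. A row lasts 1/12 s, in which the tool goes at most 41.7 mm and 7.16 degrees, less where a joint would pass 70% of its speed; a pose out of reach is approached as far as the arm can. A call is refused whole if a number of a shift passes 41.7 or a number of a turn 0.125, either way. A call with a gripper value outside its range is refused whole. "hand" is the gripper's target within -1 to 1 (fully open at 1, half-way at 0, shut at -1), set as the call begins (left out, the last holds). The fingers move at their own pace and stop on an object; the grip force is fixed at half the most. Time passes only in rows, so rows that do not move let the fingers close. It gives the time, the measured TCP pose, the force and the opening at its end, in the units of the state.
- bot.state(): the state, without advancing time (a new reading comes with each control period).
- bot.read_camera(name): name is "side" or "top" or "wrist"; returns a dict with "image" (480x640x3 uint8, red, green, blue), "z_map" (480x640 float32, m along the optical axis (not along the pixel's ray), 0 where there is no reading), "fx", "fy", "cx", "cy" (pixels), "distortion" ([k1, k2, p1, p2, k3] as OpenCV has them; the pictures are not rectified), "world_to_cam" (4x4, takes a point from world to camera coordinates); the wrist camera has in their place "mount" (4x4, takes a point from camera to tool coordinates, whose origin is the TCP and whose axes are the tool frame's). Camera axes: x right, y down, z forward; pixel columns grow to the right and rows downward; lengths in m; the calibration is good to about 2 mm. A picture is of the moment at which its call begins: read the wrist's pose just before it.
- bot.close_job(): hands the job in, once; it reports no verdict.
Trained networks look in a picture, given as the dict that the camera call returned (one of the last four; its "shot" number tells which), for a name from the list of things; names that differ only in an ending like _2 or _b are one class to them, and where a whole thing is asked for, a point or a joint stands for the part that bears it (a point fixed in the world has none). Each returns a list of dicts, best first, with "p" (0 to 1); they miss things now and then, are a little off and sometimes report something else, mostly with a low value. They report only what shows in the picture. A call takes as long as a camera call.
- bot.boxes_of(thing, picture): "at" ([row, column] in pixels, amid what is visible of it).
- bot.pinpoint(thing, picture): "at" ([row, column] in pixels: a listed point, or the origin of a listed thing).
The state is a dict: "time_s": time; "joint_pos": joint angles; "dq": joint speeds; "tau": joint torques, N m; "position": TCP position; "eef_rot": TCP orientation; "wrist_force": force on the tool from outside, world axes, zero at the start; "ft_torque": the same for the moment, N m; "opening": finger opening in m.
Only numpy, scipy, OpenCV 4.12 (cv2) and the standard library are available. Lean on these libraries where they do the work, as an engineer would, in place of code of your own. Each camera call takes 0.05 s, during which the arm holds its last target.

## Working session

There is one attempt and no reset: what is moved stays moved. The work goes in short steps, Python scripts to look and compute and a tool call to move; the robot and the scene stay as the last step left them, time stands still between calls to the robot, and variables do not carry over. Pictures are saved under pics/ and viewed, and the job is handed in when it is done.

Besides the shell and the picture viewer there is one more tool, called after "Call:" by a JSON object that holds its "op" and its "data". move_arm: Moves the arm, as the interface text tells. Its arguments: {"type":"object","properties":{"targets":{"type":"array","items":{"type":"object","properties":{"x":{"type":"number"},"y":{"type":"number"},"z":{"type":"number"},"yaw":{"type":"number"}}}},"hand":{"type":"number"}},"required":["targets"]}

```bash
mkdir -p pics; ls
cat > h.py <<'E'
import numpy as np,cv2
from cell import bot
from scipy.spatial.transform import Rotation as R
def K(p): return np.array([[p['fx'],0,p['cx']],[0,p['fy'],p['cy']],[0,0,1.]])
def c2w(p,st=None):
    if 'world_to_cam' in p: return np.linalg.inv(np.array(p['world_to_cam']))
    T=np.eye(4);T[:3,:3]=R.from_euler('xyz',st['eef_rot'],degrees=True).as_matrix();T[:3,3]=st['position']
    return T@np.array(p['mount'])
def ray(p,at,st=None):
    u=cv2.undistortPoints(np.array([[[at[1],at[0]]]],float),K(p),np.array(p['distortion'],float))[0,0]
    return np.array([u[0],u[1],1.])
def w_depth(p,at,st=None):
    r,c=int(round(at[0])),int(round(at[1]))
    w=p['z_map'][max(0,r-2):r+3,max(0,c-2):c+3];w=w[w>0]
    if len(w)==0:return None
    T=c2w(p,st);return (T@np.append(ray(p,at)*np.median(w),1))[:3]
def w_plane(p,at,z,st=None):
    T=c2w(p,st);d=T[:3,:3]@ray(p,at);o=T[:3,3];return o+d*(z-o[2])/d[2]
def save(p,n): cv2.imwrite('pics/'+n,cv2.cvtColor(p['image'],cv2.COLOR_RGB2BGR))
E
python3 - <<'E'
from h import *
np.set_printoptions(precision=4,suppress=True)
s=bot.state();print(s['position'],s['eef_rot'],s['wrist_force'],s['opening'],s['time_s'],bot.tip_extent)
for n in ['top','side']:
    p=bot.read_camera(n);save(p,n+'0.png')
    for t in ['console','dial_centre','dial_pointer','three_dots','start_top','tin','gauge']:
        for d in bot.pinpoint(t,p)[:2]: print(n,t,np.round(d['at'],1),round(d['p'],2),w_depth(p,d['at']),w_plane(p,d['at'],{'dial_centre':.149,'dial_pointer':.149,'three_dots':.13,'start_top':.14,'console':.075}.get(t,0)))
E
```

```text
pics
[ 0.2522 -0.5713  0.2194] [-90.0025   0.1004 -66.177 ] [-0.5795 -0.2894  0.5394] 0.08521268861633453 0.0 0.017
top console [269.6 341.3] 0.87 [0.5549 0.0212 0.1496] [0.5636 0.0205 0.075 ]
top dial_centre [262.3 317.4] 0.63 [0.5663 0.0569 0.1502] [0.5664 0.0569 0.149 ]
top dial_pointer [235.7 299.9] 0.68 [0.6072 0.0832 0.1506] [0.6075 0.0833 0.149 ]
top three_dots [225.7 345.2] 0.75 [0.6258 0.0139 0.1313] [0.6261 0.0139 0.13  ]
top three_dots [262.1 317.9] 0.38 [0.5665 0.0561 0.1506] [0.5693 0.057  0.13  ]
top start_top [293.4 393.2] 0.72 [ 0.5183 -0.0547  0.1527] [ 0.5191 -0.0562  0.14  ]
top tin [226.5 221. ] 0.73 [0.6268 0.2088 0.1353] [0.6562 0.2441 0.    ]
top gauge [338.9 459.5] 0.68 [ 0.4491 -0.1627  0.0999] [ 0.4454 -0.1889  0.    ]
top gauge [221.6 343. ] 0.51 [0.6325 0.0172 0.1311] [0.6619 0.0152 0.    ]
side console [281.3 319.5] 0.89 [ 0.5439 -0.0177  0.1292] [0.5667 0.0204 0.075 ]
side console [242.1 308.1] 0.69 [0.564  0.0503 0.148 ] [0.598  0.1111 0.075 ]
side dial_centre [241.7 309. ] 0.7 [0.5658 0.0504 0.1478] [0.5653 0.0494 0.149 ]
side dial_centre [218.4 325.9] 0.59 [0.6296 0.0993 0.1289] [0.6184 0.0815 0.149 ]
side dial_pointer [218.2 323.1] 0.65 [0.6255 0.1022 0.1292] [0.6146 0.0845 0.149 ]
side three_dots [246.9 349.9] 0.56 [0.6268 0.0188 0.1289] [0.6262 0.018  0.13  ]
side start_top [294.2 322.9] 0.75 [ 0.5259 -0.0572  0.1511] [ 0.5304 -0.0498  0.14  ]
side tin [202.2 297.5] 0.71 [0.6208 0.1872 0.105 ] [0.6754 0.2906 0.    ]
side gauge [406.7 318.7] 0.87 [ 0.4386 -0.1856  0.0991] [ 0.463  -0.1435  0.    ]
```

View pics/top0.png

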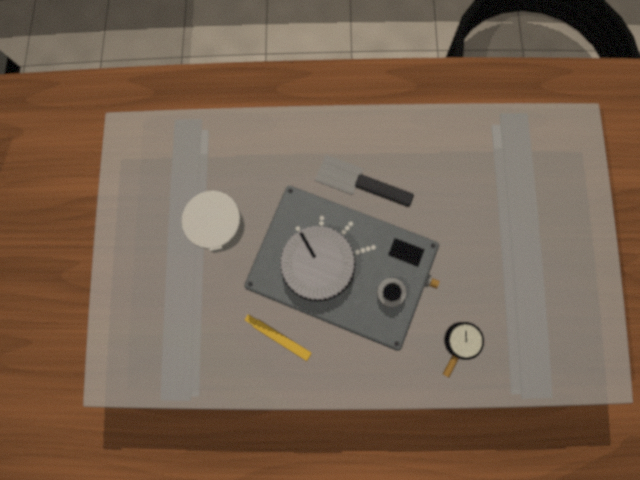

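View pics/side0.png

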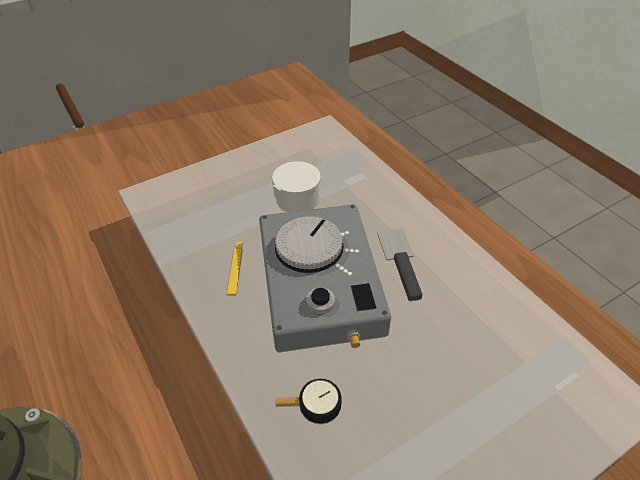

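The pictures show the pointer at the single-dot row (top image: pointer tip ~(299,235), one dot ~(298,229), three-dot row ~(347,228)). The button is at ~(392,292). Next I'll refine the centre from the depth map.

```bash
cat >> h.py <<'E'
def cloud(p,st=None,step=1):
    z=p['z_map'];r,c=np.mgrid[0:480,0:640];m=z>0
    pts=np.stack([c[m],r[m]],-1).astype(float)[:,None]
    u=cv2.undistortPoints(pts,K(p),np.array(p['distortion'],float))[:,0]
    P=np.c_[u*z[m][:,None],z[m]];T=c2w(p,st);return P@T[:3,:3].T+T[:3,3],np.c_[r[m],c[m]]
E
python3 - <<'E'
from h import *
np.set_printoptions(precision=4,suppress=True)
for n in ['top','side']:
    p=bot.read_camera(n);W,_=cloud(p)
    near=(abs(W[:,0]-.56)<.15)&(abs(W[:,1]-.02)<.17)
    m=near&(W[:,2]>.141)&(W[:,2]<.156)&(np.hypot(W[:,0]-.566,W[:,1]-.055)<.075)
    print(n,m.sum(),'z',np.percentile(W[m,2],[5,50,95]))
    (c,r)=cv2.minEnclosingCircle((W[m,:2]*1000).astype(np.float32));print('dial',c,r,W[m,:2].mean(0))
    b=near&(W[:,2]>.142)&(W[:,2]<.17)&(np.hypot(W[:,0]-.52,W[:,1]+.055)<.03)
    print('btn',b.sum(),W[b].mean(0),np.percentile(W[b,2],[50,95,100]))
    k=near&(W[:,2]>.122)&(W[:,2]<.16)
    rr=cv2.minAreaRect((W[k,:2]*1000).astype(np.float32));print(rr)
    im=p['image'];
    print(p['world_to_cam'][:3])
p=bot.read_camera('top');cv2.imwrite('pics/topz.png',cv2.resize(cv2.cvtColor(p['image'],cv2.COLOR_RGB2BGR)[170:370,230:480],(750,600),interpolation=cv2.INTER_CUBIC))
E
```

```text
top 4225 z [0.148  0.15   0.1519]
dial (567.8237915039062, 58.04428482055664) 56.1016731262207 [0.5669 0.0578]
btn 558 [ 0.5216 -0.0524  0.1479] [0.1466 0.154  0.1557]
((577.5791625976562, 49.951934814453125), (324.8520202636719, 180.7996826171875), 67.45639038085938)
[[-0.0082 -0.9995 -0.0319  0.0582]
 [-0.9848  0.0136 -0.1732  0.6119]
 [ 0.1735  0.03   -0.9844  0.7319]]
side 2666 z [0.1454 0.1483 0.1502]
dial (567.8295288085938, 56.61433792114258) 57.31003952026367 [0.5654 0.0519]
btn 317 [ 0.5209 -0.0578  0.1487] [0.1502 0.1528 0.1538]
((578.1621704101562, 49.140655517578125), (328.783935546875, 180.0372314453125), 67.5729751586914)
[[ 0.8509 -0.5252 -0.0119 -0.4708]
 [-0.39   -0.6164 -0.684   0.3451]
 [ 0.3519  0.5867 -0.7294  0.7468]]
```

View pics/topz.png

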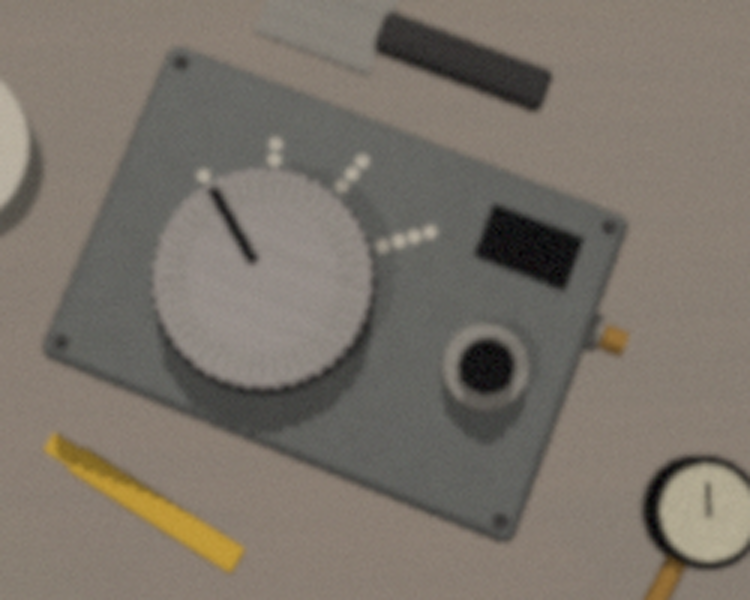

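Call:
{"op": "move_arm", "data": {"targets": [{"x": 17, "y": 37}, {"x": 17, "y": 37}, {"x": 17, "y": 37}, {"x": 17, "y": 37}, {"x": 17, "y": 37}, {"x": 17, "y": 37}, {"x": 17, "y": 37}, {"x": 17, "y": 37}], "hand": -1}}

```text
invalid input
```

Call:
{"op": "move_arm", "data": {"targets": [{"x": 17, "y": 37, "z": 0, "yaw": 0}, {"x": 17, "y": 37, "z": 0, "yaw": 0}, {"x": 17, "y": 37, "z": 0, "yaw": 0}, {"x": 17, "y": 37, "z": 0, "yaw": 0}, {"x": 17, "y": 37, "z": 0, "yaw": 0}, {"x": 17, "y": 37, "z": 0, "yaw": 0}], "hand": -1}}

```text
time_s: 1.45
position: [0.3489, -0.3517, 0.2185]
eef_rot: [-90.2, -0.2, -67.2]
wrist_force: [1.6, -0.2, 0.2]
opening: 0.012
```

Call:
{"op": "move_arm", "data": {"targets": [{"x": 17, "y": 37, "z": 0, "yaw": 0}, {"x": 17, "y": 37, "z": 0, "yaw": 0}, {"x": 17, "y": 37, "z": 0, "yaw": 0}, {"x": 17, "y": 37, "z": 0, "yaw": 0}, {"x": 17, "y": 37, "z": 0, "yaw": 0.03}, {"x": 17, "y": 37, "z": 0, "yaw": 0.03}, {"x": 17, "y": 37, "z": 0, "yaw": 0.03}, {"x": 17, "y": 37, "z": 0, "yaw": 0.03}], "hand": -1}}

```text
time_s: 2.12
position: [0.4858, -0.0474, 0.2214]
eef_rot: [-90.0, -0.6, -60.2]
wrist_force: [0.6, -1.6, 0.8]
opening: 0.0002
```

Call:
{"op": "move_arm", "data": {"targets": [{"x": 20, "y": 30, "z": -5, "yaw": 0.03}, {"x": 15, "y": 25, "z": -10, "yaw": 0.03}, {"x": 0, "y": 0, "z": 0, "yaw": 0.0}], "hand": -1}}

```text
time_s: 2.37
position: [0.5249, 0.0206, 0.2077]
eef_rot: [-89.6, -0.5, -55.9]
wrist_force: [-0.6, -0.3, 0.9]
opening: -0.0004
```

Run:
```python
from h import *
np.set_printoptions(precision=4,suppress=True)
s=bot.state();p=bot.read_camera('wrist');save(p,'w1.png');print(s['position'],s['eef_rot'],s['wrist_force'])
W,_=cloud(p,s)
m=(W[:,2]>.141)&(W[:,2]<.156)&(np.hypot(W[:,0]-.566,W[:,1]-.055)<.075)
print(m.sum(),np.percentile(W[m,2],[5,50,95]) if m.sum() else 0, cv2.minEnclosingCircle((W[m,:2]*1000).astype(np.float32)))
for t in ['dial_centre','dial_pointer','three_dots','start_top']:
    for d in bot.pinpoint(t,p)[:2]: print(t,np.round(d['at'],1),round(d['p'],2),w_depth(p,d['at'],s),w_plane(p,d['at'],{'three_dots':.13,'start_top':.154}.get(t,.149),s))
p=bot.read_camera('top');save(p,'t1.png')
```

```text
[0.5249 0.0206 0.2077] [-89.5683  -0.5277 -55.943 ] [-0.5732 -0.2544  0.9437]
39367 [0.1471 0.1483 0.1495] ((567.4579467773438, 57.14558029174805), 56.4061279296875)
dial_centre [159.5 297.3] 0.59 [0.5654 0.0574 0.1485] [0.5654 0.0574 0.149 ]
dial_pointer [ 48.7 305.8] 0.63 [0.6099 0.0821 0.1489] [0.6099 0.0821 0.149 ]
three_dots [114.7 434.7] 0.86 [0.6236 0.0097 0.1298] [0.6235 0.0098 0.13  ]
start_top [336.1 416.8] 0.65 [ 0.5217 -0.0517  0.1509] [ 0.5227 -0.05    0.154 ]
```

View pics/w1.png

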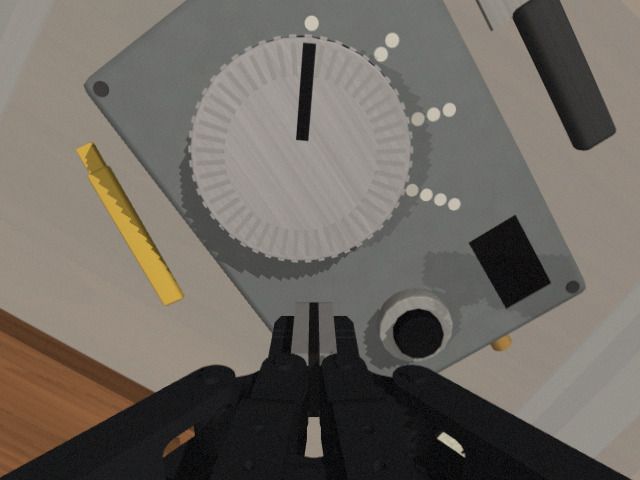

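View pics/t1.png

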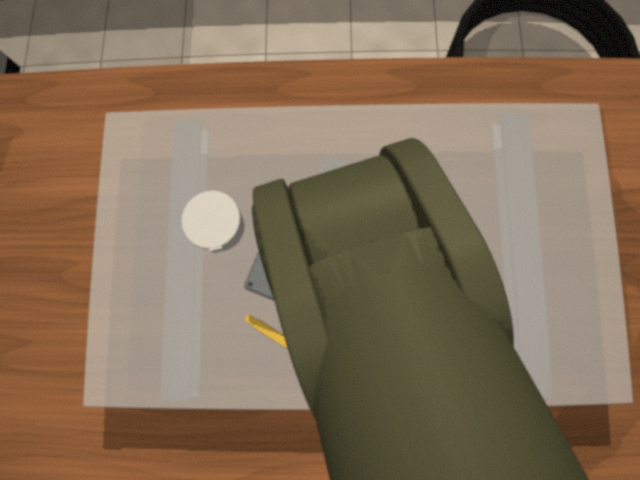

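Call:
{"op": "move_arm", "data": {"targets": [{"x": 4, "y": 7, "z": -15, "yaw": 0}, {"x": 2, "y": 4, "z": -15, "yaw": 0}, {"x": 0, "y": 0, "z": -5, "yaw": 0}, {"x": 0, "y": 0, "z": 0, "yaw": 0}], "hand": -1}}

```text
time_s: 3.0
position: [0.5287, 0.0166, 0.1749]
eef_rot: [-89.7, -1.0, -57.3]
wrist_force: [-0.0, -0.7, 0.1]
opening: -0.0001
```

Call:
{"op": "move_arm", "data": {"targets": [{"x": 2, "y": 8, "z": -2, "yaw": 0}, {"x": 1, "y": 7, "z": -2, "yaw": 0}, {"x": 0, "y": 0, "z": 0, "yaw": 0}], "hand": -1}}

```text
time_s: 3.25
position: [0.5319, 0.0301, 0.1721]
eef_rot: [-89.7, -1.1, -57.5]
wrist_force: [-0.2, -0.2, -0.2]
opening: 0.0001
```

Call:
{"op": "move_arm", "data": {"targets": [{"x": 0, "y": 1, "z": -4, "yaw": 0}, {"x": 0, "y": 0, "z": -1, "yaw": 0}]}}

```text
time_s: 3.42
position: [0.5325, 0.0319, 0.1678]
eef_rot: [-89.6, -1.1, -57.5]
wrist_force: [0.6, 0.1, -1.1]
opening: -0.0003
```

Call:
{"op": "move_arm", "data": {"targets": [{"x": 0, "y": 0, "z": -2, "yaw": 0}]}}

```text
time_s: 3.5
position: [0.5327, 0.032, 0.166]
eef_rot: [-89.5, -1.2, -57.5]
wrist_force: [0.6, -0.1, -0.1]
opening: 0.0004
```

Call:
{"op": "move_arm", "data": {"targets": [{"x": 0, "y": 0, "z": -1.5, "yaw": 0}]}}

```text
time_s: 3.58
position: [0.5327, 0.032, 0.1644]
eef_rot: [-89.5, -1.2, -57.5]
wrist_force: [-0.3, -0.2, -1.2]
opening: 0.0001
```

Call:
{"op": "move_arm", "data": {"targets": [{"x": 0, "y": 0, "z": -1, "yaw": 0}]}}

```text
time_s: 3.67
position: [0.5326, 0.0319, 0.1632]
eef_rot: [-89.6, -1.2, -57.5]
wrist_force: [-0.0, -0.6, -1.0]
opening: -0.0
```

Call:
{"op": "move_arm", "data": {"targets": [{"x": 0, "y": 0, "z": 0, "yaw": 0}]}}

```text
time_s: 3.75
position: [0.5325, 0.0318, 0.163]
eef_rot: [-89.6, -1.2, -57.5]
wrist_force: [-0.2, -0.1, 0.9]
opening: -0.0003
```

Call:
{"op": "move_arm", "data": {"targets": [{"x": 0, "y": 0, "z": -1.5, "yaw": 0}]}}

```text
time_s: 3.83
position: [0.5326, 0.0317, 0.1616]
eef_rot: [-89.6, -1.2, -57.5]
wrist_force: [0.4, 0.6, -0.6]
opening: 0.0005
```

Call:
{"op": "move_arm", "data": {"targets": [{"x": 0, "y": 0, "z": -1, "yaw": 0}]}}

```text
time_s: 3.92
position: [0.5326, 0.0316, 0.1604]
eef_rot: [-89.6, -1.2, -57.5]
wrist_force: [0.7, -0.6, -0.3]
opening: -0.0003
```

Call:
{"op": "move_arm", "data": {"targets": [{"x": 0, "y": 0, "z": 0, "yaw": 0}]}}

```text
time_s: 4.0
position: [0.5325, 0.0315, 0.1602]
eef_rot: [-89.6, -1.2, -57.5]
wrist_force: [-0.3, -0.4, -0.1]
opening: 0.0004
```

Run:
```python
from h import *
p=bot.read_camera('side')
cv2.imwrite('pics/s2.png',cv2.resize(cv2.cvtColor(p['image'],cv2.COLOR_RGB2BGR)[170:330,210:420],(788,600),interpolation=cv2.INTER_CUBIC))
p=bot.read_camera('wrist');save(p,'w2.png');print(bot.tip_extent)
```

```text
0.017
```

View pics/s2.png

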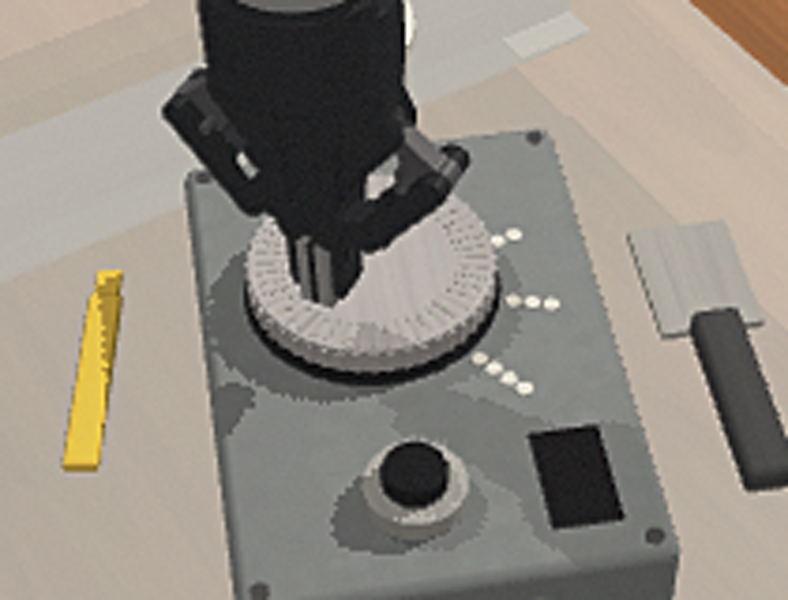

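View pics/w2.png

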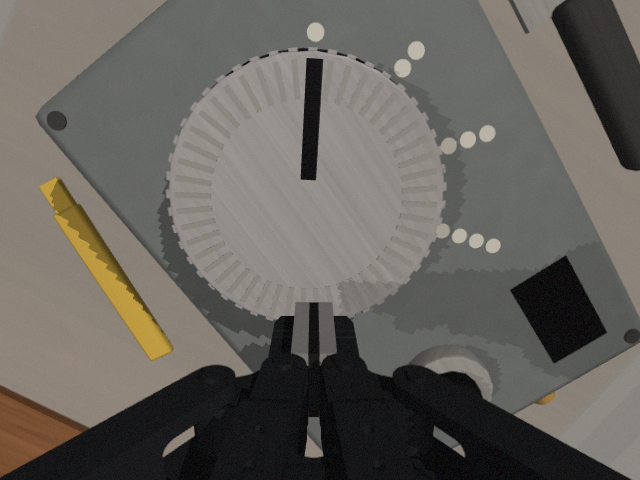

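Call:
{"op": "move_arm", "data": {"targets": [{"x": 0, "y": 0, "z": -1.5, "yaw": 0}]}}

```text
time_s: 4.18
position: [0.5328, 0.0316, 0.1591]
eef_rot: [-89.5, -1.2, -57.5]
wrist_force: [0.1, -0.3, -0.7]
opening: -0.0003
```

Call:
{"op": "move_arm", "data": {"targets": [{"x": 0, "y": 0, "z": -1.5, "yaw": 0}]}}

```text
time_s: 4.27
position: [0.5328, 0.0316, 0.1575]
eef_rot: [-89.5, -1.2, -57.5]
wrist_force: [0.5, 0.7, -0.0]
opening: -0.0002
```

Call:
{"op": "move_arm", "data": {"targets": [{"x": 0, "y": 0, "z": -1, "yaw": 0}]}}

```text
time_s: 4.35
position: [0.5328, 0.0315, 0.1564]
eef_rot: [-89.5, -1.2, -57.5]
wrist_force: [0.4, -0.7, -0.2]
opening: 0.0001
```

Run:
```python
from h import *
np.set_printoptions(precision=4,suppress=True)
s=bot.state();p=bot.read_camera('wrist')
for r in (290,297,301,303,305,307,310,315,320,330): print(r,[w_depth(p,(r,c),s) for c in (302,325)])
W,_=cloud(p,s)
m=(W[:,2]>.141)&(W[:,2]<.156)&(np.hypot(W[:,0]-.575,W[:,1]-.06)<.045);print(W[m,2].mean())
p=bot.read_camera('side')
cv2.imwrite('pics/s3.png',cv2.resize(cv2.cvtColor(p['image'],cv2.COLOR_RGB2BGR)[200:280,250:355],(788,600),interpolation=cv2.INTER_CUBIC))
```

```text
290 [array([0.5353, 0.0388, 0.1482]), array([0.5404, 0.0308, 0.1483])]
297 [array([0.5327, 0.0372, 0.1484]), array([0.5376, 0.029 , 0.148 ])]
301 [array([0.5313, 0.0364, 0.1488]), array([0.5361, 0.028 , 0.148 ])]
303 [array([0.5394, 0.0412, 0.171 ]), array([0.5438, 0.0343, 0.1712])]
305 [array([0.5395, 0.0413, 0.1729]), array([0.5438, 0.0344, 0.1729])]
307 [array([0.5396, 0.0414, 0.1749]), array([0.5437, 0.0344, 0.1745])]
310 [array([0.5394, 0.0412, 0.1767]), array([0.5437, 0.0345, 0.1769])]
315 [array([0.5395, 0.0412, 0.1808]), array([0.5437, 0.0347, 0.181 ])]
320 [array([0.5393, 0.0411, 0.1839]), array([0.5435, 0.0348, 0.1843])]
330 [array([0.5394, 0.0411, 0.1909]), array([0.5433, 0.035 , 0.1909])]
0.14830867750713
```

View pics/s3.png

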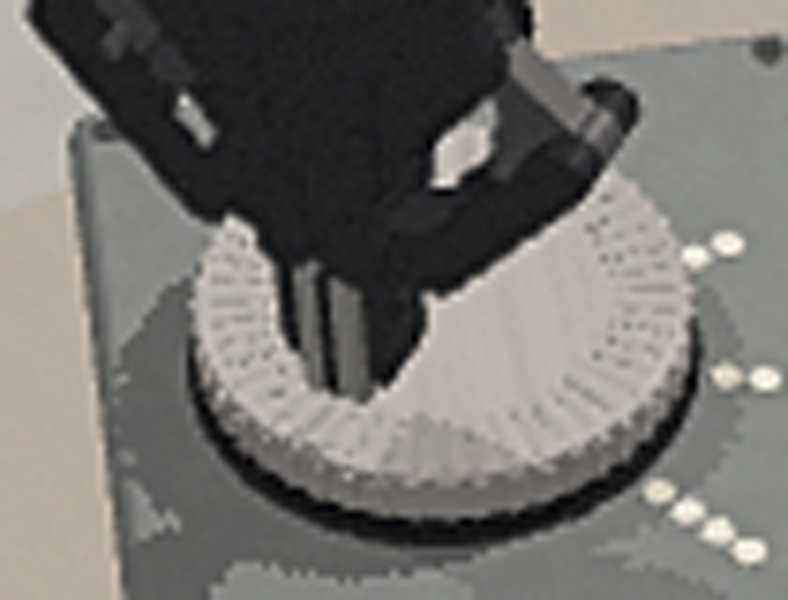

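Run:
```python
from h import *
np.set_printoptions(precision=4,suppress=True)
p=bot.read_camera('side')
M=np.array(p['world_to_cam'])
for z in (.139,.149,.156,.16,.17,.18):
    x=cv2.projectPoints(np.array([[.5328,.0316,z]]),cv2.Rodrigues(M[:3,:3])[0],M[:3,3],K(p),np.array(p['distortion'],float))[0];print(z,x.ravel())
for at in [(252,296),(250,296),(246,294),(246,297),(240,297),(243,304),(248,303),(250,304),(252,300),(256,297)]: print(at,w_depth(p,at), p['z_map'][at])
for t in (60,80,90):
  pass
s=bot.state();w=bot.read_camera('wrist');print(np.array(w['mount']),w['fx'],w['fy'],w['cx'],w['cy'])
print(w['z_map'][296:320:2,313],w['z_map'][296:320:2,302])
```

```text
0.139 [297.652  260.3842]
0.149 [297.3886 256.2596]
0.156 [297.2015 253.3297]
0.16 [297.0936 251.6394]
0.17 [296.8206 247.3615]
0.18 [296.5427 243.0077]
(252, 296) [0.5265 0.0231 0.1706] 0.81779283
(250, 296) [0.5265 0.0228 0.1755] 0.8174015
(246, 294) [0.5245 0.0248 0.184 ] 0.8122165
(246, 297) [0.5281 0.0215 0.1849] 0.80634207
(240, 297) [0.5288 0.0216 0.1978] 0.8034622
(243, 304) [0.5399 0.0202 0.1862] 0.8110549
(248, 303) [0.5371 0.0192 0.1773] 0.8155725
(250, 304) [0.5486 0.0374 0.1494] 0.8522704
(252, 300) [0.5396 0.0347 0.1524] 0.8516387
(256, 297) [0.5328 0.033  0.1483] 0.84546024
[[ 1.      0.0007 -0.0012 -0.0001]
 [ 0.0014 -0.2992  0.9542 -0.1528]
 [ 0.0003 -0.9542 -0.2992  0.0766]
 [ 0.      0.      0.      1.    ]] 422.6688061501076 422.6688061501076 313.4424038326977 243.45099769711072
[0.1748 0.1751 0.1768 0.176  0.1511 0.1492 0.1463 0.1446 0.1439 0.1423
 0.1405 0.1403] [0.1748 0.1754 0.1757 0.1772 0.1497 0.1485 0.1478 0.1455 0.1444 0.1437
 0.1417 0.1411]
```

The side and wrist depth maps agree that the fingertips are at z≈0.170, about 21 mm above the dial, so the fingertips don't reach as far below the TCP as stated. I'll keep going down.

Call:
{"op": "move_arm", "data": {"targets": [{"x": 0, "y": 0, "z": -5, "yaw": 0}, {"x": 0, "y": 0, "z": -5, "yaw": 0}, {"x": 0, "y": 0, "z": -3, "yaw": 0}, {"x": 0, "y": 0, "z": 0, "yaw": 0}]}}

```text
time_s: 4.88
position: [0.5329, 0.0315, 0.1423]
eef_rot: [-89.5, -1.2, -57.5]
wrist_force: [0.0, 0.3, 0.5]
opening: 0.0
```

Call:
{"op": "move_arm", "data": {"targets": [{"x": 0, "y": 0, "z": -2, "yaw": 0}]}}

```text
time_s: 4.97
position: [0.5329, 0.0316, 0.1401]
eef_rot: [-89.5, -1.2, -57.5]
wrist_force: [1.5, 0.9, -0.4]
opening: -0.0001
```

Call:
{"op": "move_arm", "data": {"targets": [{"x": 0, "y": 0, "z": -2, "yaw": 0}]}}

```text
time_s: 5.05
position: [0.5328, 0.0316, 0.1378]
eef_rot: [-89.5, -1.2, -57.5]
wrist_force: [-0.1, -0.8, 2.7]
opening: 0.0001
```

Call:
{"op": "move_arm", "data": {"targets": [{"x": 0, "y": 0, "z": -1, "yaw": 0}]}}

```text
time_s: 5.13
position: [0.5328, 0.0315, 0.1367]
eef_rot: [-89.5, -1.2, -57.5]
wrist_force: [-1.6, -1.3, 3.5]
opening: 0.0001
```

Call:
{"op": "move_arm", "data": {"targets": [{"x": 0, "y": 0, "z": -1, "yaw": 0}]}}

```text
time_s: 5.22
position: [0.5328, 0.0314, 0.1358]
eef_rot: [-89.5, -1.2, -57.5]
wrist_force: [-1.3, -1.2, 5.2]
opening: -0.0003
```

Call:
{"op": "move_arm", "data": {"targets": [{"x": 0, "y": 0, "z": 0, "yaw": 0}]}}

```text
time_s: 5.3
position: [0.5328, 0.0314, 0.1359]
eef_rot: [-89.5, -1.2, -57.5]
wrist_force: [-0.9, 0.3, 5.2]
opening: -0.0001
```

Call:
{"op": "move_arm", "data": {"targets": [{"x": 0, "y": 0, "z": 0, "yaw": 0}]}}

```text
time_s: 5.38
position: [0.5328, 0.0314, 0.1362]
eef_rot: [-89.5, -1.2, -57.5]
wrist_force: [-1.4, -0.8, 4.1]
opening: -0.0003
```

Call:
{"op": "move_arm", "data": {"targets": [{"x": 0, "y": 0, "z": -1.3, "yaw": 0}, {"x": 0, "y": 0, "z": -0.3, "yaw": 0}]}}

```text
time_s: 5.55
position: [0.5328, 0.0313, 0.1352]
eef_rot: [-89.5, -1.3, -57.5]
wrist_force: [-1.9, 0.2, 5.7]
opening: 0.0002
```

Call:
{"op": "move_arm", "data": {"targets": [{"x": -1.2, "y": 1.7, "z": -0.3, "yaw": -0.05}, {"x": -1.1, "y": 1.8, "z": -0.3, "yaw": -0.05}]}}

```text
time_s: 5.72
position: [0.5313, 0.0337, 0.1354]
eef_rot: [-89.5, -1.4, -63.4]
wrist_force: [-1.1, -1.7, 4.7]
opening: 0.0001
```

Call:
{"op": "move_arm", "data": {"targets": [{"x": -1.8, "y": 3.0, "z": -0.8, "yaw": -0.08}, {"x": -1.6, "y": 3.1, "z": -0.6, "yaw": -0.08}, {"x": -1.4, "y": 3.2, "z": -0.5, "yaw": -0.08}]}}

```text
time_s: 5.97
position: [0.5276, 0.0413, 0.1349]
eef_rot: [-89.3, -1.5, -77.9]
wrist_force: [-1.2, 0.5, 6.3]
opening: -0.0
```

```bash
cat > look.py <<'E'
from h import *
import sys
np.set_printoptions(precision=4,suppress=True)
s=bot.state();p=bot.read_camera('wrist');save(p,sys.argv[1]);print(s['time_s'],s['position'],s['wrist_force'])
C=np.array([.567,.0565]);rel=np.array(s['position'])[:2]-C;print('finger th,r',np.arctan2(rel[1],rel[0])%(2*np.pi),np.hypot(*rel))
W,rc=cloud(p,s);im=p['image'];g=im[rc[:,0].astype(int),rc[:,1].astype(int)].max(1)
d=W[:,:2]-C;r=np.hypot(*d.T)
m=(r>.012)&(r<.048)&(abs(W[:,2]-.147)<.006)&(g<60)
print('n',m.sum())
if m.sum()>20:
    a=np.arctan2(d[m,1],d[m,0]);med=np.median(a[(r[m]>.03)]) if (r[m]>.03).any() else np.median(a)
    Q=d[m][abs(a-med)<.2]; u=np.linalg.svd(Q-Q.mean(0))[2][0];u*=np.sign(u@Q.mean(0))
    A=np.arctan2(u[1],u[0])+.39; print('pointer console angle (line)',A,'(about centre)',med+.39,'-> dial',.9-A,.9-med-.39)
E
python3 look.py w3.png
```

```text
5.9667 [0.5276 0.0413 0.1349] [-1.2061  0.5296  6.2656]
finger th,r 3.51017288250791 0.04227861709359087
n 2134
pointer console angle (line) 0.6502131787743103 (about centre) 0.6494159456708275 -> dial 0.24978682122568974 0.2505840543291725
```

View pics/w3.png

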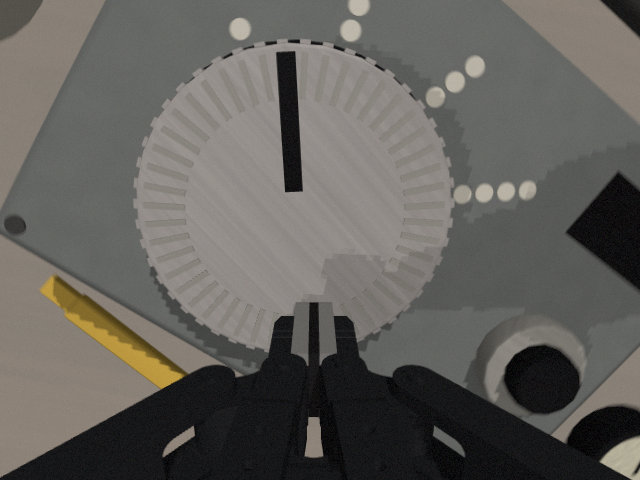

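Call:
{"op": "move_arm", "data": {"targets": [{"x": -1.4, "y": 4.0, "z": -0.6, "yaw": -0.09}, {"x": -1.0, "y": 4.1, "z": -0.6, "yaw": -0.09}, {"x": -0.7, "y": 4.1, "z": -0.5, "yaw": -0.09}, {"x": -0.4, "y": 4.2, "z": -0.5, "yaw": -0.09}]}}

```text
time_s: 6.35
position: [0.5248, 0.0588, 0.135]
eef_rot: [-89.1, -1.5, -99.7]
wrist_force: [-0.1, -1.7, 7.0]
opening: -0.0003
```

```bash
python3 look.py w4.png
```

```text
6.35 [0.5248 0.0588 0.135 ] [-0.1378 -1.7292  6.9664]
finger th,r 3.0872566025602315 0.042254804037496776
n 2133
pointer console angle (line) 0.23696651244609732 (about centre) 0.25240638419084827 -> dial 0.6630334875539027 0.6475936158091519
```

Call:
{"op": "move_arm", "data": {"targets": [{"x": 0.4, "y": 4.2, "z": -0.6, "yaw": -0.09}, {"x": 0.8, "y": 4.1, "z": -0.5, "yaw": -0.09}, {"x": 1.2, "y": 4.0, "z": -0.5, "yaw": -0.09}, {"x": 1.6, "y": 3.7, "z": -0.5, "yaw": -0.09}]}}

```text
time_s: 6.73
position: [0.5296, 0.0759, 0.1351]
eef_rot: [-88.9, -1.4, -121.5]
wrist_force: [-0.7, 0.7, 6.1]
opening: -0.0003
```

```bash
python3 look.py w5.png
```

```text
6.7333 [0.5296 0.0759 0.1351] [-0.6881  0.7123  6.0566]
finger th,r 2.6635954373207693 0.04216312055029074
n 2101
pointer console angle (line) -0.17693073907046042 (about centre) -0.15733887251548972 -> dial 1.0769307390704603 1.0573388725154897
```

Call:
{"op": "move_arm", "data": {"targets": [{"x": 1.0, "y": 2.0, "z": -0.5, "yaw": -0.05}, {"x": 1.1, "y": 1.8, "z": -0.5, "yaw": -0.05}]}}

```text
time_s: 6.95
position: [0.5335, 0.082, 0.1354]
eef_rot: [-88.7, -1.1, -127.8]
wrist_force: [-1.6, -0.9, 5.1]
opening: -0.0002
```

```bash
python3 look.py w6.png
```

```text
6.95 [0.5335 0.082  0.1354] [-1.5967 -0.9077  5.141 ]
finger th,r 2.4904655738654107 0.042062068876911884
n 2117
pointer console angle (line) -0.34405955272258104 (about centre) -0.3259243188491949 -> dial 1.244059552722581 1.225924318849195
```

Dial at about 1.23. Now I'll lift straight off and let the detent settle it.

Call:
{"op": "move_arm", "data": {"targets": [{"x": 0, "y": 0, "z": -0.2, "yaw": 0}, {"x": 0, "y": 0, "z": 4, "yaw": 0}, {"x": 0, "y": 0, "z": 10, "yaw": 0}, {"x": 0, "y": 0, "z": 15, "yaw": 0}, {"x": 0, "y": 0, "z": 15, "yaw": 0}, {"x": 0, "y": 0, "z": 0, "yaw": 0}]}}

```text
time_s: 7.5
position: [0.5337, 0.0827, 0.1822]
eef_rot: [-88.8, -1.1, -127.9]
wrist_force: [0.8, -0.1, 0.4]
opening: 0.0002
```

```bash
python3 look.py w7.png
```

```text
7.5 [0.5337 0.0827 0.1822] [ 0.7779 -0.0513  0.3956]
finger th,r 2.4744940821404944 0.042419495878863636
n 1199
pointer console angle (line) -0.29779436403977455 (about centre) -0.2833942334712335 -> dial 1.1977943640397746 1.1833942334712333
```

View pics/w7.png

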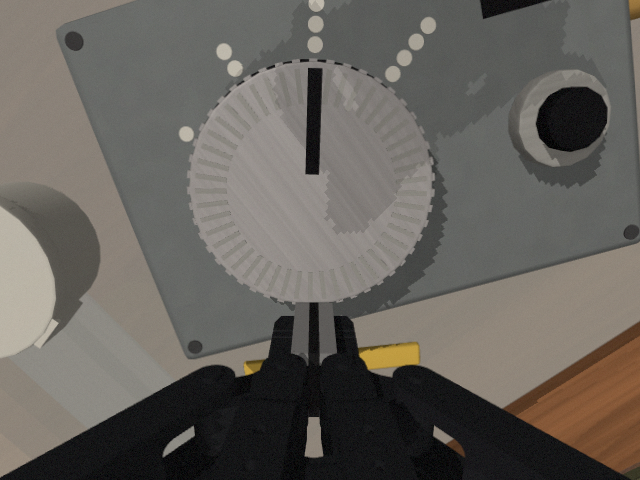

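The pointer (314,70 in the image) lines up with the three-dot row (316,25), and the dial angle is ≈1.19. Next I'll measure the button.

```bash
cat > btn.py <<'E'
from h import *
import sys
np.set_printoptions(precision=4,suppress=True)
s=bot.state();p=bot.read_camera('wrist');save(p,sys.argv[1])
W,rc=cloud(p,s);g=p['image'][rc[:,0].astype(int),rc[:,1].astype(int)].max(1)
m=(np.hypot(W[:,0]-.5205,W[:,1]+.055)<.025)&(W[:,2]>.14)&(W[:,2]<.17)
k=m&(g<45);
if k.sum(): print(s['position'],k.sum(),np.percentile(W[k,2],[5,50,95]),cv2.minEnclosingCircle((W[k&(W[:,2]>np.percentile(W[k,2],95)-.003)][:,:2]*1000).astype(np.float32)),W[k].mean(0))
for d in bot.pinpoint('start_top',p)[:2]: print(d['p'],d['at'],w_depth(p,d['at'],s))
E
python3 btn.py w8.png
```

```text
[0.5332 0.0827 0.181 ] 3625 [0.1442 0.1507 0.152 ] ((521.9978637695312, -53.31916046142578), 14.008570671081543) [ 0.5235 -0.0517  0.15  ]
0.58 [116.6, 579.4] [ 0.5225 -0.054   0.151 ]
0.15 [141.1, 358.3] [0.572  0.0272 0.1481]
```

Call:
{"op": "move_arm", "data": {"targets": [{"x": -3, "y": -34, "z": 2, "yaw": 0.1}, {"x": -3, "y": -34, "z": 0, "yaw": 0.1}, {"x": -3, "y": -34, "z": 0, "yaw": 0.1}, {"x": -2, "y": -30, "z": 0, "yaw": 0.1}, {"x": 0, "y": 0, "z": 0, "yaw": 0}, {"x": 0, "y": 0, "z": 0, "yaw": 0}]}}

```text
time_s: 8.15
position: [0.5172, -0.0514, 0.1763]
eef_rot: [-89.4, -1.4, -103.5]
wrist_force: [-0.3, 0.2, 0.1]
opening: 0.0002
```

```bash
python3 btn.py w9.png
```

```text
[ 0.5172 -0.0514  0.1763] 2749 [0.1468 0.151  0.1521] ((522.2178955078125, -54.44377136230469), 13.786352157592773) [ 0.5237 -0.0546  0.1506]
0.66 [275.7, 313.5] [ 0.5224 -0.0531  0.1511]
```

View pics/w9.png

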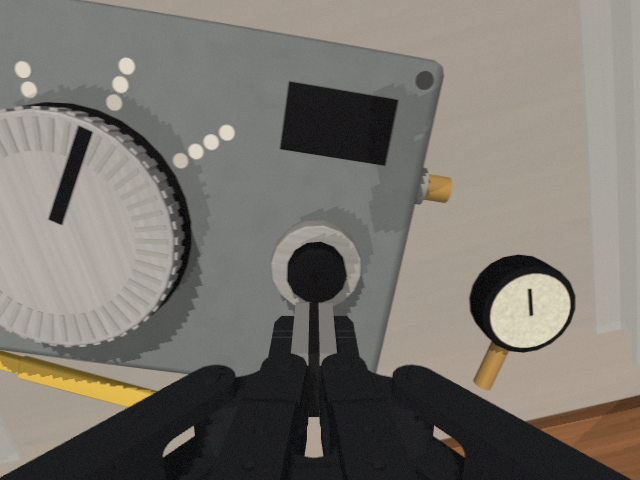

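Call:
{"op": "move_arm", "data": {"targets": [{"x": 3, "y": -1.5, "z": -8, "yaw": 0}, {"x": 2, "y": -1, "z": -8, "yaw": 0}, {"x": 0, "y": 0, "z": -5, "yaw": 0}, {"x": 0, "y": 0, "z": 0, "yaw": 0}]}}

```text
time_s: 8.58
position: [0.5234, -0.0486, 0.1524]
eef_rot: [-89.5, -1.3, -103.2]
wrist_force: [0.3, 0.8, -0.3]
opening: -0.0003
```

Call:
{"op": "move_arm", "data": {"targets": [{"x": -0.7, "y": -3, "z": 0, "yaw": 0}, {"x": -0.5, "y": -2.5, "z": 0, "yaw": 0}, {"x": 0, "y": 0, "z": -2, "yaw": 0}, {"x": 0, "y": 0, "z": 0, "yaw": 0}]}}

```text
time_s: 8.92
position: [0.5219, -0.0525, 0.1493]
eef_rot: [-89.6, -1.3, -103.0]
wrist_force: [-1.1, -0.1, 0.2]
opening: -0.0003
```

Call:
{"op": "move_arm", "data": {"targets": [{"x": 0, "y": -1.2, "z": -2, "yaw": 0}, {"x": 0, "y": 0, "z": -3, "yaw": 0}]}}

```text
time_s: 9.08
position: [0.5224, -0.0539, 0.1448]
eef_rot: [-89.5, -1.3, -103.1]
wrist_force: [-1.3, 0.3, -0.1]
opening: 0.0
```

Call:
{"op": "move_arm", "data": {"targets": [{"x": 0, "y": 0, "z": -2, "yaw": 0}, {"x": 0, "y": 0, "z": -2, "yaw": 0}]}}

```text
time_s: 9.25
position: [0.5225, -0.0541, 0.1406]
eef_rot: [-89.5, -1.3, -103.1]
wrist_force: [-0.2, 0.4, 2.6]
opening: 0.0001
```

Call:
{"op": "move_arm", "data": {"targets": [{"x": 0, "y": 0, "z": -2, "yaw": 0}, {"x": 0, "y": 0, "z": -2, "yaw": 0}]}}

```text
time_s: 9.42
position: [0.5225, -0.0541, 0.1365]
eef_rot: [-89.4, -1.3, -103.1]
wrist_force: [-0.7, -0.3, 4.5]
opening: 0.0
```

Call:
{"op": "move_arm", "data": {"targets": [{"x": 0, "y": 0, "z": -2, "yaw": 0}]}}

```text
time_s: 9.5
position: [0.5226, -0.054, 0.1347]
eef_rot: [-89.4, -1.3, -103.1]
wrist_force: [-6.2, 1.1, 24.8]
opening: -0.0001
```

Call:
{"op": "move_arm", "data": {"targets": [{"x": 0, "y": 0, "z": -2, "yaw": 0}]}}

```text
time_s: 9.58
position: [0.5227, -0.054, 0.1345]
eef_rot: [-89.4, -1.3, -103.1]
wrist_force: [-11.4, 0.6, 38.6]
opening: 0.0002
```

Call:
{"op": "move_arm", "data": {"targets": [{"x": 0, "y": 0, "z": 4, "yaw": 0}, {"x": 0, "y": 0, "z": 10, "yaw": 0}, {"x": 0, "y": 0, "z": 20, "yaw": 0}, {"x": 0, "y": 0, "z": 25, "yaw": 0}, {"x": 0, "y": 0, "z": 25, "yaw": 0}, {"x": 0, "y": 0, "z": 0, "yaw": 0}]}}

```text
time_s: 10.08
position: [0.5216, -0.0539, 0.2212]
eef_rot: [-89.5, -1.3, -103.1]
wrist_force: [0.4, 0.0, 0.0]
opening: 0.0001
```

```bash
python3 look.py w10.png; python3 btn.py w11.png; python3 -c "
from h import *
p=bot.read_camera('side');save(p,'s9.png')"
```

```text
10.0833 [ 0.5216 -0.0539  0.2212] [0.3612 0.0226 0.0163]
finger th,r 4.322252423550724 0.11940428966428322
n 733
pointer console angle (line) -0.3035778186513084 (about centre) -0.28902442511077264 -> dial 1.2035778186513084 1.1890244251107727
[ 0.5208 -0.0539  0.2191] 1894 [0.1471 0.151  0.1522] ((522.098388671875, -53.94568634033203), 13.591291427612305) [ 0.5234 -0.0541  0.1507]
0.91 [253.4, 309.4] [ 0.5229 -0.0534  0.1517]
```

View pics/w10.png

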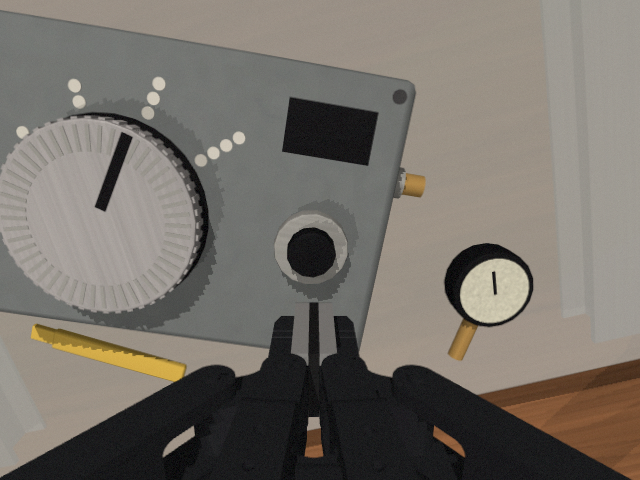

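View pics/s9.png

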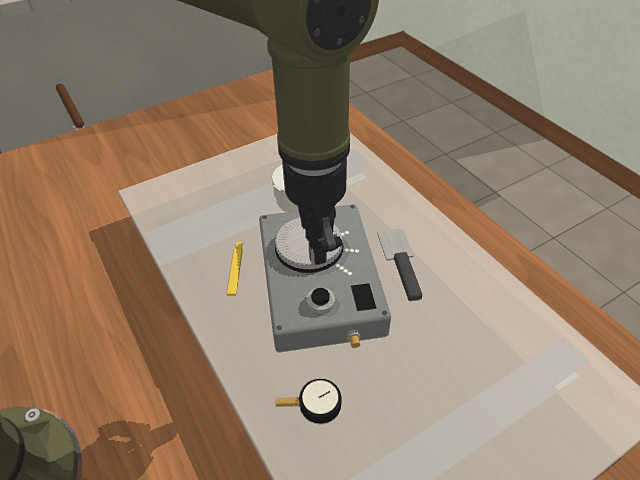

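```bash
python3 -c "
from h import *
print(bot.close_job())"
```

```text
the job is handed in; nothing more can be done
None
```

The dial is at three dots and the start button has been pressed fully down and released. I handed the job in at about 10 s of the 51 s allowed.

- **Dial:** I pressed it with the shut fingertips at about 5–7 N and led it clockwise from one dot. After lift-off the wrist camera put it at 1.18–1.20 rad, where three dots is 1.2. It still read 1.19–1.20 after the button press.
- **Button:** I pressed it only after the dial was set. The force rose to about 4.5 N over the spring travel, then climbed to 38.6 N at a hard stop, about 6 mm below first contact. Full travel is inferred from that jump in force. After release the button top was back at its original height, about 0.151 m.
- **Close to the limit:** that 38.6 N is near the 40 N limit for the arm or gripper body, though it was the fingertip pressing. The last push was harder than it needed to be.
- **Other objects:** in the last pictures the lever, gauge and scraper look where they started. The arm partly hid the tin in that view, but I never worked close to it. The gripper was clear of everything when I handed in.
- **Disagreement:** the stated fingertip reach did not match what I saw. With the gripper shut, the tips were about 11–14 mm above the TCP, not 17 mm below it, so I went by the depth images and the contact force.

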